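# Unlatch the sweets case and hold its gate open

## Robot

A 7-joint arm with a two-finger parallel gripper is mounted at the origin on the work surface. World frame = base frame: x ahead of the robot, y to its left, z up, the work surface at z = 0. Lengths are in m, angles in degrees, forces in N, time in s.
With the tool pointing down it reaches from about 0.425 to 0.975 m from the base axis. Payload 16.7 kg.
Tool frame: the origin (TCP) lies midway between the tips of the shut fingers; the grasp point (between the pads) lies 19 mm behind it (arm.grip_depth is the distance from the TCP to the grasp point, in m); z points along the fingers, y is the line along which they close (so a half turn about z gives the same grasp; the last joint's range is limited). The gripper opens to 85 mm and grips with 20 to 120 N. Pads are 22 mm wide; open, the fingers measure 114 mm over their backs; the gripper's body (76 mm by 85 mm) begins 54 mm behind the grasp point. The pads swing forward as they close: fully open they stand 13 mm farther back than shut.
Start: joints at [-78.925, 24.414, 4.234, 92.017, -1.954, 63.644, -3.845], TCP at [0.227, 0.636, 0.231] pointing down, gripper open.
Joint ranges: [-163.25, 163.25], [-28.42, 122.38], [-70.27, 78.77], [12.13, 141.07], [-58.53, 238.53], [9.26, 117.41], [-156.51, 156.51]. Speed limits (degrees/s): [108.29, 108.29, 136.94, 136.94, 172.46, 172.46, 172.46].

## Interface

Orientations are given as a 3x3 rotation matrix whose columns are the frame's x, y, z axes.
In Python, from bench import arm gives the robot as it stands.
- The arm moves only by the tool step_arm, never from a script. Its argument "targets" is a list of rows, each an object of numbers: "tx", "ty", "tz": the shift along the tool's x, y, z in cm; "spin": the turn about the tool's z in rad. In form: [{"tx": .., "ty": .., "tz": .., "spin": ..}, ...]. A call has 1 to 5 rows; each row is the pose to reach, as a shift and turn from the pose commanded when the call began, along the tool's axes at that moment; what a row does not reach only later rows make up. A row lasts 1/12 s, in which the tool goes at most 41.7 mm and 7.16 degrees, less where a joint would pass 70% of its speed; a pose out of reach is approached as far as the arm can. A call with a gripper value outside its range is refused whole. "grip" is the finger opening in cm, from 0 to 8.54, set as the call begins (left out, the last holds). The fingers move at their own pace and stop on an object; "newtons" is the grip in N (left out, the last holds). Time passes only in rows, so rows that repeat a pose let the fingers close. It gives the time, the measured TCP pose, the force and the opening at its end, in the units of the state.
- arm.get_state(): the state, without advancing time (a new reading comes with each control period).
- arm.snapshot(name): name is "side" or "top"; returns a dict with "color" (400x640x3 uint8, red, green, blue), "K" (3x3 intrinsics, pixels), "R" (3x3) and "t" (3): a world point X has camera coordinates R X + t. Camera axes: x right, y down, z forward; pixel columns grow to the right and rows downward; lengths in m; the calibration is good to about 2 mm. A picture is of the moment at which its call begins. There is no depth.
- arm.job_done(): hands the job in, once; it reports no verdict.
The state is a dict: "t": time; "joint_pos": joint angles; "dq": joint speeds; "effort": joint torques, N m; "eef_pos": TCP position; "eef_rot": TCP orientation; "ft_force": force on the tool from outside, world axes, zero at the start; "ft_torque": the same for the moment, N m; "finger_gap": finger opening in m.
Only numpy, scipy, OpenCV 4.12 (cv2) and the standard library are available. Lean on these libraries where they do the work, as an engineer would, in place of code of your own. Each camera call takes 0.05 s, during which the arm holds its last target. There are 200 camera calls.

## Task

So that the dates can be taken out of the glazed sweets case, slide the guard hood fully aside along its track, then squeeze the catch next to the gate's hinge fully together between the fingers, and after it the other catch in the same way. Then swing the gate by its upright post past its detent to wide open, about a right angle, and finish holding it there: it pulls itself back, so the program ends with the gripper still holding the gate. Leave the hood aside and the other things on the sideboard where they stand.

Things in the scene. Friction and masses are not known exactly. Their poses are not given: they have to be found in the camera images.
- case: glazed aluminium sweets case fixed on the sideboard, 350 mm wide (y from -125 to +225 mm), about 200 mm deep (x 0 to 200 mm), top at 160 mm. Origin on the sideboard under the middle of the gate, in the gate's plane; x points into the case (away from the gate's front), y to the left seen from the robot, towards the hinge and the guard's parking place; z up. The gate fills y -115 to +115 mm of the front; left of the hinge is a fixed pane
- guard (a joint): how far the guard hood has slid to the case's +y along its track, m: 0 to 0.015 as found, over the first catch; 0.115 = stop, fully aside over the fixed pane. Stays where it is left, slides with about 2 N
- guard_knob (a point): centre of the top of the knob on the guard hood. Knob: dark upright cylinder 20 mm across, 22 mm high, standing on the hood's top plate (90 mm along y, 54 mm along x, its underside 5 mm above the tabs' tops). Moves with the hood
- catch1 (a joint): travel of each tab of the first catch (next to the hinge, under the guard as found), m: 0 to 0.001 = as found, apart, gate locked; 0.010 = stop, fully squeezed. Both tabs always move together, equally; they need about 5 N and stay where they are left
- catch1_mid (a point): point midway between the two thumb tabs of the first catch, the one next to the hinge, 65 mm from it, level with the tabs' tops, 43 mm above the case's top rail on which they stand (fixed to the case). The tabs lie to the case's +y and -y of it: outer faces 56 mm apart as found, 36 mm when fully squeezed together (they stop on a 12 mm block between them, top 29 mm below this point)
- catch1_left: the +y thumb tab of the first catch: upright black plate 22 (x) x 12 (y) x 42 mm high on the top rail, free for 25 mm beside its outer face once the guard is aside; a steel arm and foot runs from it to -x over the gate's top edge. Origin on the sideboard below, axes as the case
- catch1_right: the -y thumb tab of the first catch (its frame is the case's, origin on the sideboard below)
- catch2 (a joint): travel of each tab of the second catch (far from the hinge, never covered), m: the same as catch1
- catch2_mid (a point): point midway between the two thumb tabs of the second catch, the one far from the hinge, 175 mm from it, level with the tabs' tops, 43 mm above the case's top rail on which they stand (fixed to the case). The tabs lie to the case's +y and -y of it: outer faces 56 mm apart as found, 36 mm when fully squeezed together (they stop on a 12 mm block between them, top 29 mm below this point)
- catch2_left: the +y thumb tab of the second catch
- catch2_right: the -y thumb tab of the second catch
- gate (a joint): opening angle of the gate, rad: 0 = shut, locked by either catch; grows as the gate swings out to -x of the case, clockwise seen from above; 1.6 = stop. A spring always pulls it shut (about 3 N at the post when wide open), and a sprung detent resists between about 0.5 and 0.9 rad (about 5 N at the post at the worst); let go beyond the detent it falls back onto it and stays at about 0.8
- gate_hinge (a point): point on the gate's vertical hinge axis (fixed), 155 mm above the sideboard
- gate_post (a point): point on the axis of the gate's grip post, 22 mm below its top. Post: upright dull metal rod 16 mm across, free for pinching between 139 and 202 mm above the sideboard, standing 55 mm in front of the gate on a bracket (top at 137 mm), 130 mm from the hinge axis. Moves with the gate on an arc about the hinge
- gate_leaf: the gate's leaf: framed clear pane 226 mm wide, 12 mm thick, from 26 to 155 mm high, with the prongs and the post that it carries; origin on the hinge axis at the sideboard
- bowl_in: wooden bowl 110 mm across, 50 mm high, inside the case behind the gate; bystander; origin under its centre
- candle: white plastic candle 50 mm across, 70 mm high, inside the case; bystander; origin under its centre
- coaster: white ceramic coaster 96 mm across, 8 mm thick, lying on the clear top of the case behind the catches; bystander; origin under its centre
- bowl_out: wooden bowl 110 mm across, 50 mm high, in front of the case's left end, left of where the gate swings; bystander; origin under its centre
- cake_pan: round aluminium cake pan 200 mm across, 50 mm high, right of the case and in front; bystander; origin under its centre
- jar: tall glass apothecary jar 100 mm across, 222 mm high with its lid, left of the case; bystander; origin under its centre

How it is judged:
By the outcome, as a careful person would: the job done as asked, in the order asked, and still so for the second after the job is handed in, while the arm keeps its last pose, push and grip.
It also fails if it takes over 72 s, if anything falls off the work surface, if the arm or the gripper's body presses on something with over 40 N, if the wrist force passes 120 N, or if a joint passes its speed limit or range.

## Working session

There is one attempt and no reset: what is moved stays moved. The work goes in short steps, Python scripts to look and compute and a tool call to move; the robot and the scene stay as the last step left them, time stands still between calls to the robot, and variables do not carry over. Pictures are saved under pics/ and viewed, on a budget of 10 in all, crops included, one or two more only if the job needs it, and the job is handed in when it is done.

Besides the shell and the picture viewer there is one more tool, called after ">>>" in YAML: its name, and indented under it one key for each argument. step_arm: Moves the arm, as the interface text tells. Its arguments: {"type":"object","properties":{"targets":{"type":"array","items":{"type":"object","properties":{"tx":{"type":"number"},"ty":{"type":"number"},"tz":{"type":"number"},"spin":{"type":"number"}}}},"grip":{"type":"number"},"newtons":{"type":"number"}},"required":["targets"]}

```bash
mkdir -p pics
python3 - <<'E'
from bench import arm
import cv2,numpy as np,pickle
s=arm.get_state(); print(s['t'],s['eef_pos'],np.round(s['eef_rot'],3).tolist(),s['finger_gap'],s['ft_force'])
d={}
for n in('top','side'):
    d[n]=p=arm.snapshot(n); cv2.imwrite(f'pics/{n}0.png',p['color'][...,::-1])
    print(n,np.round(p['K'],1).tolist(),np.round(p['R'],4).tolist(),np.round(p['t'],4).tolist(),'cam',-p['R'].T@p['t'])
pickle.dump(d,open('s0.pkl','wb'))
E
```

```text
0.0 [0.22678828 0.63533426 0.23060159] [[-0.942, 0.336, -0.0], [0.336, 0.942, -0.001], [-0.0, -0.001, -1.0]] 0.08534661883000161 [ 0.60093066  0.28066928 -0.51519172]
top [[399.6, 0.0, 319.9], [0.0, 399.6, 189.5], [0.0, 0.0, 1.0]] [[-0.0139, -0.9999, -0.0089], [-0.9969, 0.0145, -0.0773], [0.0775, 0.0078, -0.997]] [0.0078, 0.633, 1.1278] cam [ 0.5438192  -0.01022757  1.17338318]
side [[448.6, 0.0, 323.8], [0.0, 448.6, 198.9], [0.0, 0.0, 1.0]] [[0.9883, -0.1523, 0.0022], [-0.0912, -0.6033, -0.7923], [0.122, 0.7828, -0.6101]] [-0.6171, 0.1719, 1.1123] cam [ 0.48987629 -0.86101698  0.81628642]
```

View pics/top0.png

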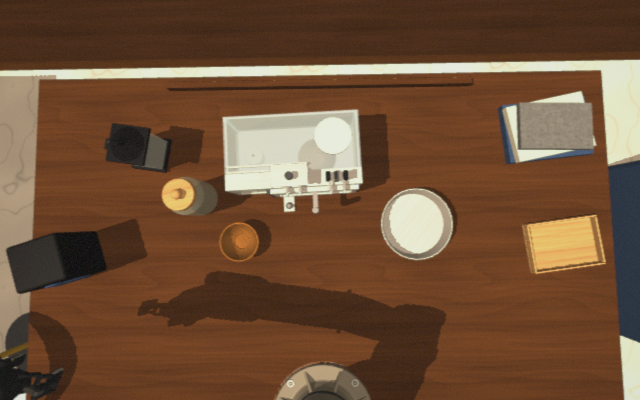

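View pics/side0.png

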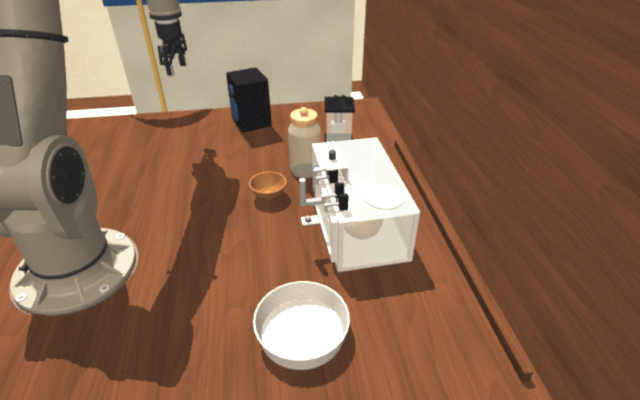

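The top view shows the case at about (290,150), with the knob near (288,175), the second catch's tabs near (328-347,175) and the post near (291,205). In the side view the post is at about (303,190) and the knob at (332,155). I'll enlarge both regions in one picture.

Run:
```python
import cv2,numpy as np
a=cv2.imread('pics/top0.png')[100:220,215:375]; b=cv2.imread('pics/side0.png')[135:265,285:415]
o=np.zeros((600,800,3),np.uint8)
a=cv2.resize(a,None,fx=3,fy=3,interpolation=cv2.INTER_CUBIC); o[:360,:480]=a
a2=cv2.imread('pics/top0.png')[160:215,275:355]; o[360:360+220,:320]=cv2.resize(a2,None,fx=4,fy=4,interpolation=cv2.INTER_CUBIC)
b=cv2.resize(b[:,15:79],None,fx=4.6,fy=4.6,interpolation=cv2.INTER_CUBIC); o[:b.shape[0],485:485+b.shape[1]]=b[:,:315]
cv2.imwrite('pics/c0.png',o)
```

```text
(no output)
```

View pics/c0.png

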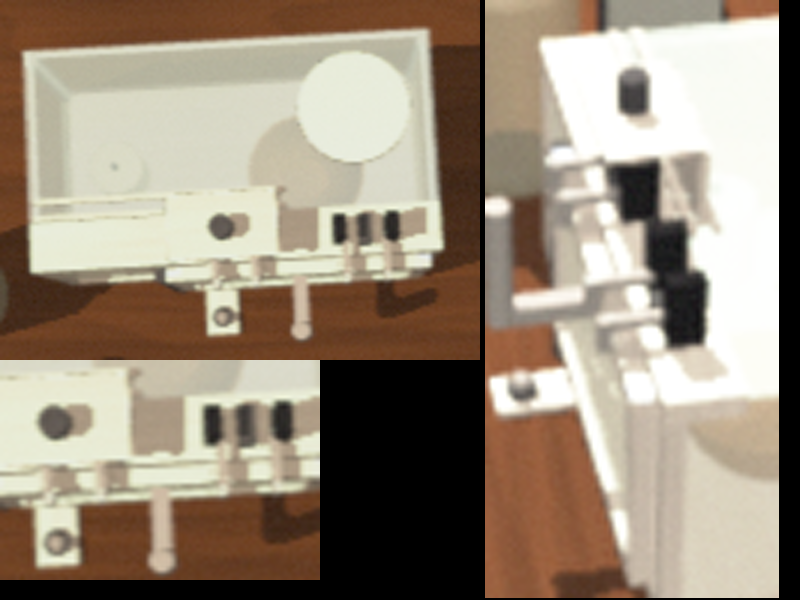

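The enlargement shows the hood over catch 1 and catch 2's black tabs at top-view pixels of about (328,176) and (345.5,175). The knob is at about (288.3,175.3), the post top at about (315.7,210), and there's a low plate with a ball at about (289,205). Next I'll turn these into positions.

```bash
cat > h.py <<'E'
import numpy as np,pickle,cv2
def ray(p,uv):
    d=p['R'].T@np.linalg.solve(p['K'],[uv[0],uv[1],1.]); return -p['R'].T@p['t'],d
def onz(p,uv,z):
    c,d=ray(p,uv); return c+d*(z-c[2])/d[2]
def tri(p,u,q,v):
    c,d=ray(p,u);e,f=ray(q,v)
    k=np.linalg.lstsq(np.c_[d,-f],e-c,rcond=None)[0]; a,b=c+k[0]*d,e+k[1]*f
    return (a+b)/2,np.linalg.norm(a-b)
def proj(p,X):
    x=p['K']@(p['R']@X+p['t']); return x[:2]/x[2]
E
python3 - <<'E'
from h import *
d=pickle.load(open('s0.pkl','rb'));T,S=d['top'],d['side']
np.set_printoptions(precision=4,suppress=True)
cs=[onz(T,u,.16) for u in [(223,116.7),(358.3,110),(361.7,182.7),(225,190.7)]]
for c in cs: print('corner',c)
print('widths',np.linalg.norm(cs[0]-cs[1]),np.linalg.norm(cs[2]-cs[3]),np.linalg.norm(cs[1]-cs[2]))
for n,u,v in [('knob',(288.3,175.3),(332.2,150.7)),('post',(315.7,210),(302.6,178.9)),('plate',(289,205),(307.6,219)),('c2R',(345.5,175.2),(343.5,195.4)),('c2L',(328,176),(339.6,184.6))]:
    print(n,*tri(T,u,S,v))
# tab/knob masks in top
g=T['color'].max(2); m=((g<75)).astype(np.uint8); m[:165]=0;m[190:]=0;m[:,:275]=0;m[:,355:]=0
n,l,st,ce=cv2.connectedComponentsWithStats(m)
for i in range(1,n):
    if st[i,4]>8: print(st[i],ce[i],onz(T,ce[i],.2))
E
```

```text
corner [0.8151 0.2457 0.16  ]
corner [ 0.827  -0.1042  0.16  ]
corner [ 0.6384 -0.1088  0.16  ]
corner [0.6231 0.2396 0.16  ]
widths 0.35010149445532723 0.348814541168513 0.1886188684059524
knob [0.6534 0.071  0.237 ] 0.004211698092759758
post [0.5718 0.0081 0.2046] 0.0046566786082441495
plate [0.5914 0.0895 0.01  ] 0.0020550611874345657
c2R [ 0.6562 -0.066   0.2013] 0.005268814778405053
c2L [ 0.655  -0.0232  0.2011] 0.005411727243815007
[343 171   5   9  36] [345.25   174.8056] [ 0.6547 -0.0651  0.2   ]
[327 172   3   9  26] [327.9615 175.8462] [ 0.6528 -0.0228  0.2   ]
[335 172   2   7  14] [335.5 175. ] [ 0.6546 -0.0413  0.2   ]
```

>>> step_arm:
  targets:
    - {"tz":-4,"spin":-0.12}
    - {"tz":-8,"spin":-0.24}
    - {"tz":-12,"spin":-0.36}
    - {"tz":-14,"spin":-0.381}
    - {"tz":-14,"spin":-0.381}
  grip: 6.6

```text
$.targets[0]: bad value
```

>>> step_arm:
  targets:
    - {"tx":-2.3,"ty":-3.3}
    - {"tx":-4.6,"ty":-6.6}
    - {"tx":-6.9,"ty":-9.9}
    - {"tx":-9.2,"ty":-13.2}
    - {"tx":-11.5,"ty":-16.5}

```text
$.targets[0]: bad value
```

>>> step_arm:
  targets:
    - {"tx":-2.3,"ty":-3.3}
    - {"tx":-4.6,"ty":-6.6}
    - {"tx":-6.9,"ty":-9.9}
    - {"tx":-9.2,"ty":-13.2}
    - {"tx":-11.5,"ty":-16.5}

```text
$.targets[0]: bad value
```

>>> step_arm:
  targets:
    - {"tx":0.0,"ty":0.0,"tz":-4.0,"spin":-0.12}
    - {"tx":0.0,"ty":0.0,"tz":-8.0,"spin":-0.24}
    - {"tx":0.0,"ty":0.0,"tz":-12.0,"spin":-0.36}
    - {"tx":0.0,"ty":0.0,"tz":-14.0,"spin":-0.381}
    - {"tx":0.0,"ty":0.0,"tz":-14.0,"spin":-0.381}
  grip: 6.6

```text
t: 0.52
eef_pos: [0.2275, 0.637, 0.3769]
eef_rot: [[-0.999, -0.04, 0.002], [-0.04, 0.999, 0.007], [-0.002, 0.007, -1.0]]
ft_force: [0.1, 0.0, -0.7]
finger_gap: 0.066
```

>>> step_arm:
  targets:
    - {"tx":-2.3,"ty":-3.3,"tz":0.0,"spin":0.0}
    - {"tx":-4.6,"ty":-6.6,"tz":0.0,"spin":0.0}
    - {"tx":-6.9,"ty":-9.9,"tz":0.0,"spin":0.0}
    - {"tx":-9.2,"ty":-13.2,"tz":0.0,"spin":0.0}
    - {"tx":-11.5,"ty":-16.5,"tz":0.0,"spin":0.0}

```text
t: 0.93
eef_pos: [0.3488, 0.4733, 0.3707]
eef_rot: [[-0.999, -0.038, -0.001], [-0.038, 0.999, -0.001], [0.001, -0.001, -1.0]]
ft_force: [0.3, 0.2, -0.1]
finger_gap: 0.066
```

>>> step_arm:
  targets:
    - {"tx":-2.3,"ty":-3.3,"tz":0.0,"spin":0.0}
    - {"tx":-4.6,"ty":-6.6,"tz":0.0,"spin":0.0}
    - {"tx":-6.9,"ty":-9.9,"tz":0.0,"spin":0.0}
    - {"tx":-9.2,"ty":-13.2,"tz":0.0,"spin":0.0}
    - {"tx":-11.5,"ty":-16.5,"tz":0.0,"spin":0.0}

```text
t: 1.35
eef_pos: [0.4699, 0.3128, 0.3709]
eef_rot: [[-0.999, -0.038, -0.0], [-0.038, 0.999, -0.0], [0.0, -0.0, -1.0]]
ft_force: [0.7, 0.2, 0.2]
finger_gap: 0.0661
```

>>> step_arm:
  targets:
    - {"tx":-2.3,"ty":-3.3,"tz":0.0,"spin":0.0}
    - {"tx":-4.6,"ty":-6.6,"tz":0.0,"spin":0.0}
    - {"tx":-6.9,"ty":-9.9,"tz":0.0,"spin":0.0}
    - {"tx":-9.2,"ty":-13.2,"tz":0.0,"spin":0.0}
    - {"tx":-11.5,"ty":-16.5,"tz":0.0,"spin":0.0}

```text
t: 1.77
eef_pos: [0.5912, 0.1523, 0.3709]
eef_rot: [[-0.999, -0.038, -0.001], [-0.038, 0.999, -0.0], [0.001, -0.0, -1.0]]
ft_force: [0.5, 1.0, -0.3]
finger_gap: 0.0662
```

>>> step_arm:
  targets:
    - {"tx":-2.0,"ty":-3.0,"tz":2.0,"spin":0.0}
    - {"tx":-4.0,"ty":-6.0,"tz":4.0,"spin":0.0}
    - {"tx":-5.9,"ty":-8.4,"tz":7.0,"spin":0.0}
    - {"tx":-5.9,"ty":-8.4,"tz":10.0,"spin":0.0}
    - {"tx":-5.9,"ty":-8.4,"tz":10.0,"spin":0.0}

```text
t: 2.18
eef_pos: [0.6505, 0.0703, 0.2647]
eef_rot: [[-0.999, -0.035, -0.009], [-0.035, 0.999, -0.003], [0.009, -0.003, -1.0]]
ft_force: [-1.0, 0.8, -0.8]
finger_gap: 0.0658
```

```bash
cat >> h.py <<'E'
def shot(tag,bt=None,bs=None,f=4):
    from bench import arm
    d={n:arm.snapshot(n) for n in('top','side')}; pickle.dump(d,open(tag+'.pkl','wb'))
    ims=[]
    for n,b in(('top',bt),('side',bs)):
        if b: ims.append(cv2.resize(d[n]['color'][b[1]:b[3],b[0]:b[2],::-1],None,fx=f,fy=f,interpolation=cv2.INTER_CUBIC))
    h=max(i.shape[0] for i in ims); ims=[cv2.copyMakeBorder(i,0,h-i.shape[0],0,4,0) for i in ims]
    cv2.imwrite(f'pics/{tag}.png',np.hstack(ims)); return d
E
python3 -c "
from h import *
shot('a1',(255,130,355,230),(285,110,380,240))"
```

```text
(no output)
```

View pics/a1.png

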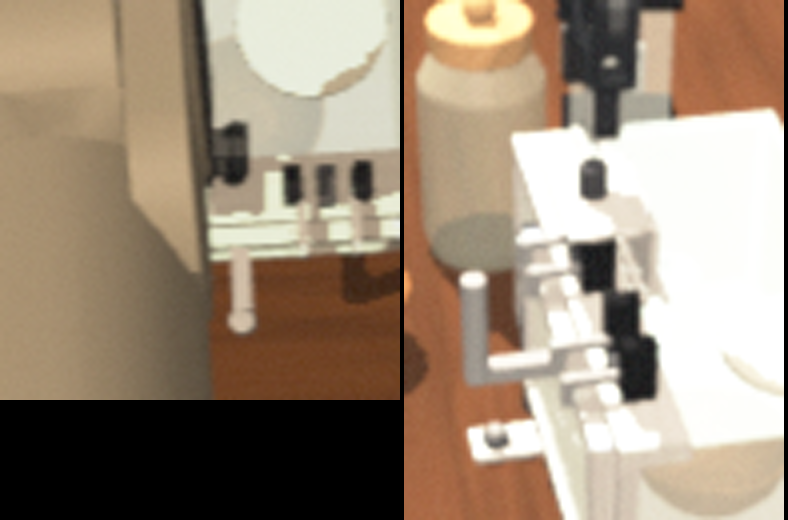

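The side crop shows the finger just above the knob at crop pixel (594,165), with the gap spanning it. The tabs and post are as before. I'll descend and grip the knob.

>>> step_arm:
  targets:
    - {"tx":0.0,"ty":0.0,"tz":1.5,"spin":0.0}
    - {"tx":0.0,"ty":0.0,"tz":3.0,"spin":0.0}
    - {"tx":0.0,"ty":0.0,"tz":4.0,"spin":0.0}
    - {"tx":0.0,"ty":0.0,"tz":4.8,"spin":0.0}
    - {"tx":0.0,"ty":0.0,"tz":4.8,"spin":0.0}

```text
t: 2.7
eef_pos: [0.6523, 0.0734, 0.2231]
eef_rot: [[-0.999, -0.039, -0.001], [-0.039, 0.999, 0.0], [0.001, 0.0, -1.0]]
ft_force: [-0.0, 0.7, -0.2]
finger_gap: 0.0661
```

>>> step_arm:
  targets:
    - {"tx":0.0,"ty":0.0,"tz":0.0,"spin":0.0}
    - {"tx":0.0,"ty":0.0,"tz":0.0,"spin":0.0}
    - {"tx":0.0,"ty":0.0,"tz":0.0,"spin":0.0}
    - {"tx":0.0,"ty":0.0,"tz":0.0,"spin":0.0}
    - {"tx":0.0,"ty":0.0,"tz":0.0,"spin":0.0}
  grip: 1.5
  newtons: 30

```text
t: 3.12
eef_pos: [0.653, 0.0725, 0.2242]
eef_rot: [[-0.999, -0.038, 0.001], [-0.038, 0.999, 0.0], [-0.001, 0.0, -1.0]]
ft_force: [-1.7, 0.6, 4.9]
finger_gap: 0.0185
```

>>> step_arm:
  targets:
    - {"tx":0.0,"ty":0.0,"tz":0.0,"spin":0.0}
    - {"tx":0.0,"ty":0.0,"tz":0.0,"spin":0.0}
    - {"tx":0.0,"ty":0.0,"tz":0.0,"spin":0.0}
    - {"tx":0.0,"ty":0.0,"tz":0.0,"spin":0.0}
    - {"tx":0.0,"ty":0.0,"tz":0.0,"spin":0.0}

```text
t: 3.53
eef_pos: [0.653, 0.0726, 0.2242]
eef_rot: [[-0.999, -0.038, 0.001], [-0.038, 0.999, 0.0], [-0.001, 0.0, -1.0]]
ft_force: [-2.2, -0.3, 5.9]
finger_gap: 0.0181
```

>>> step_arm:
  targets:
    - {"tx":0.0,"ty":0.5,"tz":0.0,"spin":0.0}
    - {"tx":0.0,"ty":1.0,"tz":0.0,"spin":0.0}
    - {"tx":0.0,"ty":2.0,"tz":0.0,"spin":0.0}
    - {"tx":0.0,"ty":3.0,"tz":0.0,"spin":0.0}
    - {"tx":0.0,"ty":4.0,"tz":0.0,"spin":0.0}

```text
t: 3.95
eef_pos: [0.6514, 0.1126, 0.2241]
eef_rot: [[-0.999, -0.038, 0.001], [-0.038, 0.999, -0.0], [-0.001, -0.0, -1.0]]
ft_force: [-2.5, -2.7, 7.8]
finger_gap: 0.0187
```

>>> step_arm:
  targets:
    - {"tx":0.0,"ty":1.0,"tz":0.0,"spin":0.0}
    - {"tx":0.0,"ty":2.0,"tz":0.0,"spin":0.0}
    - {"tx":0.0,"ty":3.0,"tz":0.0,"spin":0.0}
    - {"tx":0.0,"ty":4.0,"tz":0.0,"spin":0.0}
    - {"tx":0.0,"ty":5.0,"tz":0.0,"spin":0.0}

```text
t: 4.37
eef_pos: [0.6493, 0.1628, 0.2241]
eef_rot: [[-0.999, -0.038, 0.0], [-0.038, 0.999, -0.0], [-0.0, -0.0, -1.0]]
ft_force: [-2.7, -2.7, 8.5]
finger_gap: 0.0185
```

>>> step_arm:
  targets:
    - {"tx":0.0,"ty":0.3,"tz":0.0,"spin":0.0}
    - {"tx":0.0,"ty":0.6,"tz":0.0,"spin":0.0}
    - {"tx":0.0,"ty":0.9,"tz":0.0,"spin":0.0}
    - {"tx":0.0,"ty":1.2,"tz":0.0,"spin":0.0}
    - {"tx":0.0,"ty":1.4,"tz":0.0,"spin":0.0}

```text
t: 4.78
eef_pos: [0.6487, 0.1768, 0.2241]
eef_rot: [[-0.999, -0.038, 0.0], [-0.038, 0.999, 0.0], [-0.0, 0.0, -1.0]]
ft_force: [-4.4, -2.8, 8.1]
finger_gap: 0.0182
```

>>> step_arm:
  targets:
    - {"tx":0.0,"ty":0.15,"tz":0.0,"spin":0.0}
    - {"tx":0.0,"ty":0.3,"tz":0.0,"spin":0.0}
    - {"tx":0.0,"ty":0.4,"tz":0.0,"spin":0.0}
    - {"tx":0.0,"ty":0.5,"tz":0.0,"spin":0.0}
    - {"tx":0.0,"ty":0.5,"tz":0.0,"spin":0.0}

```text
t: 5.2
eef_pos: [0.6485, 0.1815, 0.2241]
eef_rot: [[-0.999, -0.038, 0.0], [-0.038, 0.999, -0.0], [-0.0, -0.0, -1.0]]
ft_force: [-3.8, -2.2, 8.0]
finger_gap: 0.0183
```

>>> step_arm:
  targets:
    - {"tx":0.0,"ty":0.1,"tz":0.0,"spin":0.0}
    - {"tx":0.0,"ty":0.2,"tz":0.0,"spin":0.0}
    - {"tx":0.0,"ty":0.3,"tz":0.0,"spin":0.0}
    - {"tx":0.0,"ty":0.3,"tz":0.0,"spin":0.0}
    - {"tx":0.0,"ty":0.3,"tz":0.0,"spin":0.0}

```text
t: 5.62
eef_pos: [0.6486, 0.1818, 0.2241]
eef_rot: [[-0.999, -0.036, -0.0], [-0.036, 0.999, -0.003], [0.0, -0.003, -1.0]]
ft_force: [-5.8, -13.3, 10.7]
finger_gap: 0.0184
```

>>> step_arm:
  targets:
    - {"tx":0.0,"ty":0.0,"tz":0.0,"spin":0.0}
    - {"tx":0.0,"ty":0.0,"tz":0.0,"spin":0.0}
    - {"tx":0.0,"ty":0.0,"tz":0.0,"spin":0.0}
    - {"tx":0.0,"ty":0.0,"tz":0.0,"spin":0.0}
    - {"tx":0.0,"ty":0.0,"tz":0.0,"spin":0.0}
  grip: 6.6

```text
t: 6.03
eef_pos: [0.6483, 0.1848, 0.2232]
eef_rot: [[-0.999, -0.039, -0.0], [-0.039, 0.999, 0.0], [0.0, 0.0, -1.0]]
ft_force: [0.1, 0.3, -0.5]
finger_gap: 0.0659
```

>>> step_arm:
  targets:
    - {"tx":0.0,"ty":0.0,"tz":-2.0,"spin":0.0}
    - {"tx":0.0,"ty":0.0,"tz":-5.0,"spin":0.0}
    - {"tx":0.0,"ty":0.0,"tz":-8.0,"spin":0.0}
    - {"tx":0.0,"ty":-4.0,"tz":-8.0,"spin":0.0}
    - {"tx":0.0,"ty":-8.0,"tz":-8.0,"spin":0.0}

```text
t: 6.45
eef_pos: [0.652, 0.1064, 0.305]
eef_rot: [[-0.999, -0.043, 0.003], [-0.043, 0.999, 0.002], [-0.003, 0.001, -1.0]]
ft_force: [1.3, -1.3, -0.9]
finger_gap: 0.0656
```

>>> step_arm:
  targets:
    - {"tx":2.0,"ty":-4.0,"tz":0.0,"spin":0.0}
    - {"tx":4.0,"ty":-8.0,"tz":0.0,"spin":0.0}
    - {"tx":4.0,"ty":-12.0,"tz":0.0,"spin":0.0}
    - {"tx":4.0,"ty":-16.0,"tz":0.0,"spin":0.0}
    - {"tx":4.0,"ty":-20.0,"tz":0.0,"spin":0.0}

```text
t: 6.87
eef_pos: [0.6186, -0.0979, 0.3039]
eef_rot: [[-0.999, -0.039, 0.001], [-0.039, 0.999, 0.001], [-0.001, 0.001, -1.0]]
ft_force: [0.8, 0.0, -0.4]
finger_gap: 0.0659
```

```bash
python3 -c "
from h import *
shot('a2',(255,150,355,225),(290,120,370,240),f=4)"
```

```text
(no output)
```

View pics/a2.png

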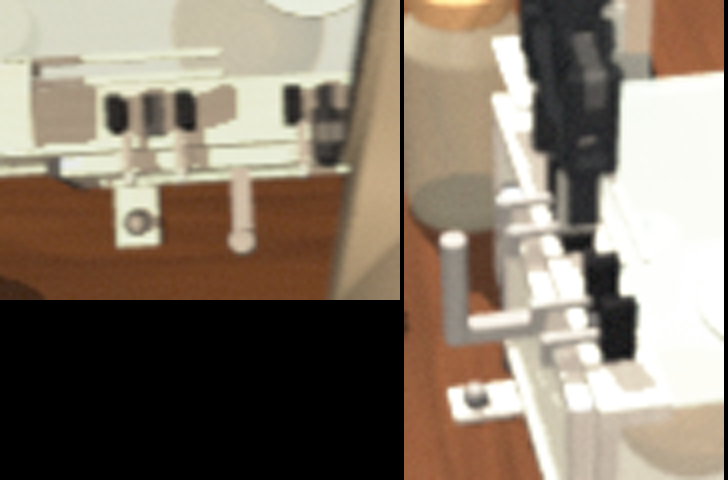

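The hood is aside. Catch 1's tabs are now visible at top crop pixels (116,110) and (185,110), and the post top is at (241,241). The steel arms come from the tabs' middles towards -x. Next I'll measure the tabs with a dark mask.

Run:
```python
from h import *
np.set_printoptions(precision=4,suppress=True)
d=pickle.load(open('a2.pkl','rb'));T=d['top']
g=T['color'].max(2); m=(g<75).astype(np.uint8); m[:168]=0;m[188:]=0;m[:,:278]=0;m[:,335:]=0
n,l,st,ce=cv2.connectedComponentsWithStats(m)
for i in range(1,n):
    if st[i,4]>8: print(st[i],ce[i],onz(T,ce[i],.2))
print(onz(T,(315.4,210),.202))
```

```text
[299 173   5  10  40] [300.95 177.45] [0.6498 0.0435 0.2   ]
[327 172   3   9  26] [327.9615 175.8462] [ 0.6528 -0.0228  0.2   ]
[282 174   5   9  38] [283.9211 178.2895] [0.6484 0.0852 0.2   ]
[0.5696 0.0091 0.202 ]
```

>>> step_arm:
  targets:
    - {"tx":-0.9,"ty":4.0,"tz":0.0,"spin":0.0}
    - {"tx":-1.9,"ty":8.0,"tz":0.0,"spin":0.0}
    - {"tx":-2.9,"ty":12.0,"tz":0.0,"spin":0.0}
    - {"tx":-3.9,"ty":16.2,"tz":3.0,"spin":0.0}
    - {"tx":-3.9,"ty":16.2,"tz":5.0,"spin":0.0}

```text
t: 7.38
eef_pos: [0.6532, 0.0747, 0.2537]
eef_rot: [[-0.999, -0.045, 0.003], [-0.045, 0.999, 0.003], [-0.003, 0.003, -1.0]]
ft_force: [-0.7, 0.5, -1.0]
finger_gap: 0.0661
```

>>> step_arm:
  targets:
    - {"tx":0.0,"ty":0.0,"tz":0.0,"spin":0.0}
    - {"tx":0.0,"ty":0.0,"tz":0.0,"spin":0.0}

```text
t: 7.55
eef_pos: [0.6513, 0.0678, 0.2522]
eef_rot: [[-0.999, -0.04, -0.002], [-0.04, 0.999, -0.001], [0.002, -0.001, -1.0]]
ft_force: [0.1, -0.3, 0.8]
finger_gap: 0.0661
```

```bash
python3 -c "
from h import *
shot('a3',None,(300,120,380,220),f=6)"
```

```text
(no output)
```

View pics/a3.png

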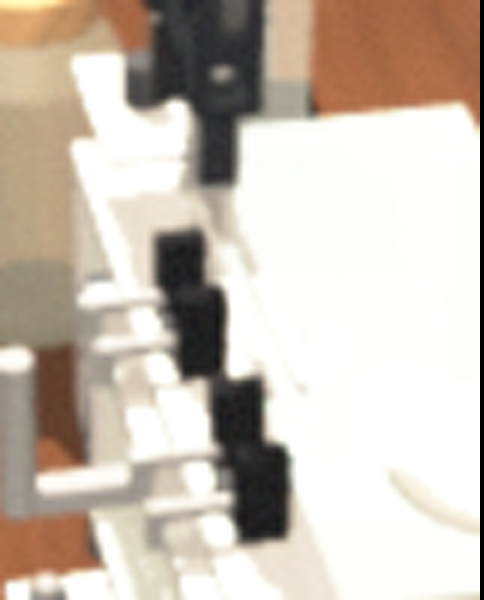

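The side crop shows the finger above catch 1, whose tab tops are at crop pixels (180,237) and (200,292), with catch 2's behind at (240,385) and (262,450). I'll cross-check these positions.

Run:
```python
from h import *
from bench import arm
np.set_printoptions(precision=4,suppress=True)
d=pickle.load(open('a3.pkl','rb'));S=d['side']
for u in [(180,237),(200,293),(239,385),(263,450)]:
    print(onz(S,(300+u[0]/6,120+u[1]/6),.203))
print('post',onz(S,(300+17/6,120+355/6),.202))
print(arm.get_state()['eef_pos'])
```

```text
[0.6527 0.0848 0.203 ]
[0.6539 0.0418 0.203 ]
[ 0.6581 -0.024   0.203 ]
[ 0.6595 -0.0667  0.203 ]
post [0.575  0.0105 0.202 ]
[0.6524 0.0659 0.2545]
```

>>> step_arm:
  targets:
    - {"tx":0.0,"ty":-0.1,"tz":2.0,"spin":0.0}
    - {"tx":0.0,"ty":-0.1,"tz":4.0,"spin":0.0}
    - {"tx":0.0,"ty":-0.1,"tz":5.0,"spin":0.0}
    - {"tx":0.0,"ty":-0.1,"tz":5.6,"spin":0.0}
    - {"tx":0.0,"ty":-0.1,"tz":6.2,"spin":0.0}

```text
t: 8.07
eef_pos: [0.6524, 0.0653, 0.192]
eef_rot: [[-0.999, -0.037, 0.001], [-0.037, 0.999, 0.0], [-0.001, 0.0, -1.0]]
ft_force: [0.3, 0.9, 0.0]
finger_gap: 0.0657
```

>>> step_arm:
  targets:
    - {"tx":0.0,"ty":0.0,"tz":0.5,"spin":0.0}
    - {"tx":0.0,"ty":0.0,"tz":1.0,"spin":0.0}
    - {"tx":0.0,"ty":0.0,"tz":1.5,"spin":0.0}
    - {"tx":0.0,"ty":0.0,"tz":2.0,"spin":0.0}
    - {"tx":0.0,"ty":0.0,"tz":2.0,"spin":0.0}

```text
t: 8.48
eef_pos: [0.6516, 0.0661, 0.1704]
eef_rot: [[-0.999, -0.038, -0.001], [-0.038, 0.999, -0.0], [0.001, -0.0, -1.0]]
ft_force: [-0.0, 0.1, 0.3]
finger_gap: 0.0657
```

>>> step_arm:
  targets:
    - {"tx":0.0,"ty":0.0,"tz":0.0,"spin":0.0}
    - {"tx":0.0,"ty":0.0,"tz":0.0,"spin":0.0}
    - {"tx":0.0,"ty":0.0,"tz":0.0,"spin":0.0}
    - {"tx":0.0,"ty":0.0,"tz":0.0,"spin":0.0}
    - {"tx":0.0,"ty":0.0,"tz":0.0,"spin":0.0}
  grip: 3.0
  newtons: 40

```text
t: 8.9
eef_pos: [0.6524, 0.0664, 0.1724]
eef_rot: [[-0.999, -0.039, 0.001], [-0.039, 0.999, 0.001], [-0.001, 0.001, -1.0]]
ft_force: [-1.8, 2.8, 8.7]
finger_gap: 0.0329
```

>>> step_arm:
  targets:
    - {"tx":0.0,"ty":0.0,"tz":0.0,"spin":0.0}
    - {"tx":0.0,"ty":0.0,"tz":0.0,"spin":0.0}
    - {"tx":0.0,"ty":0.0,"tz":0.0,"spin":0.0}
    - {"tx":0.0,"ty":0.0,"tz":0.0,"spin":0.0}
    - {"tx":0.0,"ty":0.0,"tz":0.0,"spin":0.0}

```text
t: 9.32
eef_pos: [0.6524, 0.0664, 0.1724]
eef_rot: [[-0.999, -0.039, 0.001], [-0.039, 0.999, 0.001], [-0.001, 0.001, -1.0]]
ft_force: [-3.0, 2.1, 9.3]
finger_gap: 0.0326
```

>>> step_arm:
  targets:
    - {"tx":0.0,"ty":0.0,"tz":0.0,"spin":0.0}
    - {"tx":0.0,"ty":0.0,"tz":0.0,"spin":0.0}
    - {"tx":0.0,"ty":0.0,"tz":0.0,"spin":0.0}
    - {"tx":0.0,"ty":0.0,"tz":0.0,"spin":0.0}
    - {"tx":0.0,"ty":0.0,"tz":0.0,"spin":0.0}
  grip: 6.6

```text
t: 9.73
eef_pos: [0.652, 0.0659, 0.1713]
eef_rot: [[-0.999, -0.038, -0.0], [-0.038, 0.999, -0.0], [0.0, -0.0, -1.0]]
ft_force: [0.8, -0.6, -0.5]
finger_gap: 0.0657
```

>>> step_arm:
  targets:
    - {"tx":0.0,"ty":0.0,"tz":-2.0,"spin":0.0}
    - {"tx":0.0,"ty":0.0,"tz":-4.0,"spin":0.0}
    - {"tx":0.0,"ty":0.0,"tz":-6.0,"spin":0.0}
    - {"tx":0.0,"ty":-3.0,"tz":-8.0,"spin":0.0}
    - {"tx":0.0,"ty":-6.0,"tz":-8.0,"spin":0.0}

```text
t: 10.15
eef_pos: [0.6558, 0.0071, 0.2552]
eef_rot: [[-0.999, -0.042, 0.005], [-0.042, 0.999, 0.001], [-0.005, 0.001, -1.0]]
ft_force: [0.9, -1.4, 0.7]
finger_gap: 0.0659
```

>>> step_arm:
  targets:
    - {"tx":-0.1,"ty":-3.0,"tz":0.0,"spin":0.0}
    - {"tx":-0.1,"ty":-5.0,"tz":0.0,"spin":0.0}
    - {"tx":-0.1,"ty":-5.0,"tz":0.0,"spin":0.0}
    - {"tx":-0.1,"ty":-5.0,"tz":0.0,"spin":0.0}
    - {"tx":-0.1,"ty":-5.0,"tz":0.0,"spin":0.0}

```text
t: 10.57
eef_pos: [0.6571, -0.0431, 0.2511]
eef_rot: [[-0.999, -0.038, -0.0], [-0.038, 0.999, 0.0], [0.0, 0.0, -1.0]]
ft_force: [-0.3, 0.4, -0.4]
finger_gap: 0.0659
```

Run:
```python
from h import *
np.set_printoptions(precision=4,suppress=True)
d=shot('a4',(255,150,355,225),(300,120,370,220),f=4);T=d['top']
g=T['color'].max(2); m=(g<75).astype(np.uint8); m[:168]=0;m[188:]=0;m[:,:270]=0;m[:,355:]=0
n,l,st,ce=cv2.connectedComponentsWithStats(m)
for i in range(1,n):
    if st[i,4]>8: print(st[i],ce[i],onz(T,ce[i],.2))
```

```text
[286 173  14  10 112] [292.5714 177.7768] [0.6493 0.064  0.2   ]
```

View pics/a4.png

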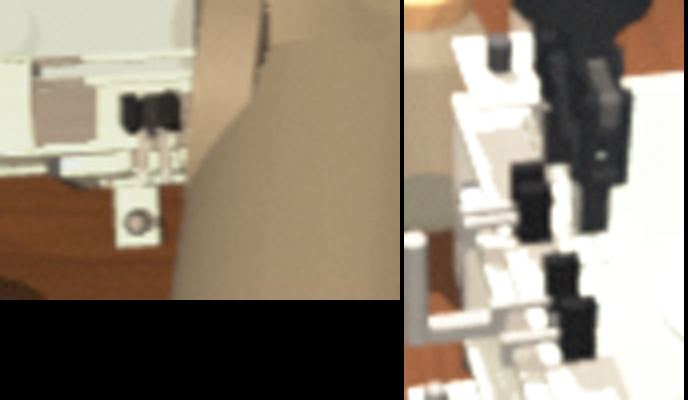

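Catch 1's tabs are now together: one dark blob 14 px wide, about 35 mm, at top crop pixels (120-180,110). The gripper is above catch 2, so I'll do the same there.

>>> step_arm:
  targets:
    - {"tx":0.0,"ty":0.0,"tz":2.0,"spin":0.0}
    - {"tx":0.0,"ty":0.0,"tz":4.0,"spin":0.0}
    - {"tx":0.0,"ty":0.0,"tz":5.0,"spin":0.0}
    - {"tx":0.0,"ty":0.0,"tz":5.6,"spin":0.0}
    - {"tx":0.0,"ty":0.0,"tz":6.2,"spin":0.0}

```text
t: 11.08
eef_pos: [0.6573, -0.0433, 0.1891]
eef_rot: [[-0.999, -0.039, -0.0], [-0.039, 0.999, -0.0], [0.0, -0.0, -1.0]]
ft_force: [0.3, 0.1, 0.3]
finger_gap: 0.0657
```

>>> step_arm:
  targets:
    - {"tx":0.0,"ty":0.0,"tz":0.5,"spin":0.0}
    - {"tx":0.0,"ty":0.0,"tz":1.0,"spin":0.0}
    - {"tx":0.0,"ty":0.0,"tz":1.4,"spin":0.0}
    - {"tx":0.0,"ty":0.0,"tz":1.8,"spin":0.0}
    - {"tx":0.0,"ty":0.0,"tz":1.8,"spin":0.0}

```text
t: 11.5
eef_pos: [0.6569, -0.0438, 0.1707]
eef_rot: [[-0.999, -0.038, -0.001], [-0.038, 0.999, -0.0], [0.001, -0.0, -1.0]]
ft_force: [-1.2, 0.1, -0.1]
finger_gap: 0.0657
```

>>> step_arm:
  targets:
    - {"tx":0.0,"ty":0.0,"tz":0.0,"spin":0.0}
    - {"tx":0.0,"ty":0.0,"tz":0.0,"spin":0.0}
    - {"tx":0.0,"ty":0.0,"tz":0.0,"spin":0.0}
    - {"tx":0.0,"ty":0.0,"tz":0.0,"spin":0.0}
    - {"tx":0.0,"ty":0.0,"tz":0.0,"spin":0.0}
  grip: 3.0
  newtons: 40

```text
t: 11.92
eef_pos: [0.6576, -0.0434, 0.1724]
eef_rot: [[-0.999, -0.039, 0.001], [-0.039, 0.999, 0.001], [-0.001, 0.001, -1.0]]
ft_force: [-1.2, 3.0, 9.4]
finger_gap: 0.0327
```

>>> step_arm:
  targets:
    - {"tx":0.0,"ty":0.0,"tz":0.0,"spin":0.0}
    - {"tx":0.0,"ty":0.0,"tz":0.0,"spin":0.0}
    - {"tx":0.0,"ty":0.0,"tz":0.0,"spin":0.0}
    - {"tx":0.0,"ty":0.0,"tz":0.0,"spin":0.0}
    - {"tx":0.0,"ty":0.0,"tz":0.0,"spin":0.0}

```text
t: 12.33
eef_pos: [0.6576, -0.0435, 0.1724]
eef_rot: [[-0.999, -0.039, 0.001], [-0.039, 0.999, 0.001], [-0.001, 0.0, -1.0]]
ft_force: [-2.7, 2.1, 9.3]
finger_gap: 0.033
```

>>> step_arm:
  targets:
    - {"tx":0.0,"ty":0.0,"tz":0.0,"spin":0.0}
    - {"tx":0.0,"ty":0.0,"tz":0.0,"spin":0.0}
    - {"tx":0.0,"ty":0.0,"tz":0.0,"spin":0.0}
    - {"tx":0.0,"ty":0.0,"tz":0.0,"spin":0.0}
    - {"tx":0.0,"ty":0.0,"tz":0.0,"spin":0.0}
  grip: 6.6

```text
t: 12.75
eef_pos: [0.6571, -0.044, 0.1713]
eef_rot: [[-0.999, -0.038, -0.0], [-0.038, 0.999, -0.0], [0.0, -0.0, -1.0]]
ft_force: [0.3, -1.1, -0.6]
finger_gap: 0.0661
```

>>> step_arm:
  targets:
    - {"tx":0.0,"ty":0.0,"tz":-2.0,"spin":0.0}
    - {"tx":0.0,"ty":0.0,"tz":-4.0,"spin":0.0}
    - {"tx":0.0,"ty":0.0,"tz":-6.0,"spin":0.0}
    - {"tx":2.0,"ty":-2.0,"tz":-8.5,"spin":0.0}
    - {"tx":4.0,"ty":-5.0,"tz":-8.5,"spin":0.0}

```text
t: 13.17
eef_pos: [0.6211, -0.0933, 0.2602]
eef_rot: [[-0.999, -0.043, 0.005], [-0.043, 0.999, 0.001], [-0.005, 0.0, -1.0]]
ft_force: [1.9, -2.1, 0.5]
finger_gap: 0.0659
```

>>> step_arm:
  targets:
    - {"tx":3.0,"ty":-3.0,"tz":0.0,"spin":0.0}
    - {"tx":4.0,"ty":-6.0,"tz":0.0,"spin":0.0}
    - {"tx":4.0,"ty":-8.0,"tz":0.0,"spin":0.0}
    - {"tx":4.0,"ty":-8.0,"tz":0.0,"spin":0.0}
    - {"tx":4.0,"ty":-8.0,"tz":0.0,"spin":0.0}

```text
t: 13.58
eef_pos: [0.5819, -0.1781, 0.2565]
eef_rot: [[-0.999, -0.036, 0.0], [-0.036, 0.999, -0.0], [-0.0, -0.0, -1.0]]
ft_force: [0.5, 0.9, -0.2]
finger_gap: 0.0662
```

Run:
```python
from h import *
np.set_printoptions(precision=4,suppress=True)
d=shot('a5',(240,150,360,250),(290,120,370,240),f=4);T=d['top']
g=T['color'].max(2); m=(g<75).astype(np.uint8); m[:168]=0;m[188:]=0;m[:,:270]=0;m[:,355:]=0
n,l,st,ce=cv2.connectedComponentsWithStats(m)
for i in range(1,n):
    if st[i,4]>8: print(st[i],ce[i],onz(T,ce[i],.2))
```

```text
[330 171  14   9 105] [336.9333 175.181 ] [ 0.6541 -0.0448  0.2   ]
[286 173  14  10 112] [292.5714 177.7768] [0.6493 0.064  0.2   ]
```

View pics/a5.png

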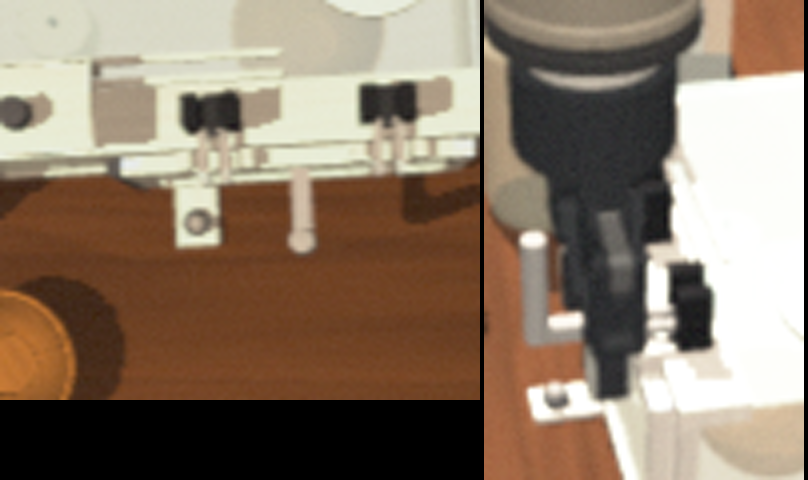

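Both catches show as single 14 px blobs, at top crop pixels (212,110) and (388,102), so both are squeezed. The post is at (301,240), or about (0.572, 0.0105) from both views. I'll go above it, descend and pinch.

>>> step_arm:
  targets:
    - {"tx":0.1,"ty":4.0,"tz":0.0,"spin":0.0}
    - {"tx":0.2,"ty":8.0,"tz":0.0,"spin":0.0}
    - {"tx":0.3,"ty":12.0,"tz":0.0,"spin":0.0}
    - {"tx":0.3,"ty":16.0,"tz":0.0,"spin":0.0}
    - {"tx":0.3,"ty":18.9,"tz":0.0,"spin":0.0}

```text
t: 14.1
eef_pos: [0.5714, 0.017, 0.2562]
eef_rot: [[-0.999, -0.042, -0.0], [-0.042, 0.999, 0.001], [0.0, 0.001, -1.0]]
ft_force: [0.9, 0.1, 0.9]
finger_gap: 0.066
```

>>> step_arm:
  targets:
    - {"tx":0.0,"ty":0.0,"tz":0.0,"spin":0.0}
    - {"tx":0.0,"ty":0.0,"tz":0.0,"spin":0.0}
    - {"tx":0.0,"ty":0.0,"tz":1.5,"spin":0.0}
    - {"tx":0.0,"ty":0.0,"tz":3.0,"spin":0.0}
    - {"tx":0.0,"ty":0.0,"tz":4.0,"spin":0.0}

```text
t: 14.52
eef_pos: [0.5716, 0.0114, 0.2152]
eef_rot: [[-0.999, -0.038, -0.001], [-0.038, 0.999, -0.0], [0.001, -0.0, -1.0]]
ft_force: [0.2, -0.3, -0.6]
finger_gap: 0.066
```

>>> step_arm:
  targets:
    - {"tx":0.0,"ty":0.0,"tz":1.5,"spin":0.0}
    - {"tx":0.0,"ty":0.0,"tz":3.0,"spin":0.0}
    - {"tx":0.0,"ty":0.0,"tz":4.5,"spin":0.0}
    - {"tx":0.0,"ty":0.0,"tz":5.3,"spin":0.0}
    - {"tx":0.0,"ty":0.0,"tz":5.3,"spin":0.0}

```text
t: 14.93
eef_pos: [0.5711, 0.0114, 0.1617]
eef_rot: [[-0.999, -0.038, -0.003], [-0.038, 0.999, -0.001], [0.003, -0.001, -1.0]]
ft_force: [-0.4, -0.2, 0.8]
finger_gap: 0.0659
```

>>> step_arm:
  targets:
    - {"tx":0.0,"ty":0.0,"tz":0.0,"spin":0.0}
    - {"tx":0.0,"ty":0.0,"tz":0.0,"spin":0.0}
    - {"tx":0.0,"ty":0.0,"tz":0.0,"spin":0.0}
    - {"tx":0.0,"ty":0.0,"tz":0.0,"spin":0.0}
    - {"tx":0.0,"ty":0.0,"tz":0.0,"spin":0.0}
  grip: 0.8
  newtons: 60

```text
t: 15.35
eef_pos: [0.5722, 0.0107, 0.1642]
eef_rot: [[-0.999, -0.037, 0.001], [-0.037, 0.999, -0.001], [-0.001, -0.001, -1.0]]
ft_force: [-3.5, -9.2, 5.1]
finger_gap: 0.0142
```

>>> step_arm:
  targets:
    - {"tx":0.0,"ty":0.0,"tz":0.0,"spin":0.0}
    - {"tx":0.0,"ty":0.0,"tz":0.0,"spin":0.0}
    - {"tx":0.0,"ty":0.0,"tz":0.0,"spin":0.0}
    - {"tx":0.0,"ty":0.0,"tz":0.0,"spin":0.0}
    - {"tx":0.0,"ty":0.0,"tz":0.0,"spin":0.0}

```text
t: 15.77
eef_pos: [0.5723, 0.0106, 0.1642]
eef_rot: [[-0.999, -0.037, 0.001], [-0.037, 0.999, -0.001], [-0.001, -0.001, -1.0]]
ft_force: [-2.0, -6.1, 6.1]
finger_gap: 0.0143
```

>>> step_arm:
  targets:
    - {"tx":0.7,"ty":0.35,"tz":0.0,"spin":0.06}
    - {"tx":1.37,"ty":0.74,"tz":0.0,"spin":0.12}
    - {"tx":2.02,"ty":1.18,"tz":0.0,"spin":0.18}
    - {"tx":2.65,"ty":1.65,"tz":0.0,"spin":0.24}
    - {"tx":3.24,"ty":2.15,"tz":0.0,"spin":0.3}

```text
t: 16.18
eef_pos: [0.5386, 0.0308, 0.1642]
eef_rot: [[-0.965, 0.263, 0.001], [0.263, 0.965, -0.001], [-0.001, -0.001, -1.0]]
ft_force: [-2.7, -7.1, 8.3]
finger_gap: 0.0145
```

Gate moving with small forces. Continuing along the arc.

>>> step_arm:
  targets:
    - {"tx":0.7,"ty":0.35,"tz":0.0,"spin":0.06}
    - {"tx":1.37,"ty":0.74,"tz":0.0,"spin":0.12}
    - {"tx":2.02,"ty":1.18,"tz":0.0,"spin":0.18}
    - {"tx":2.65,"ty":1.65,"tz":0.0,"spin":0.24}
    - {"tx":3.24,"ty":2.15,"tz":0.0,"spin":0.3}

```text
t: 16.6
eef_pos: [0.5131, 0.0594, 0.1642]
eef_rot: [[-0.844, 0.537, 0.001], [0.537, 0.844, -0.001], [-0.002, -0.001, -1.0]]
ft_force: [-4.3, -11.7, 11.5]
finger_gap: 0.0149
```

>>> step_arm:
  targets:
    - {"tx":0.7,"ty":0.35,"tz":0.0,"spin":0.06}
    - {"tx":1.37,"ty":0.74,"tz":0.0,"spin":0.12}
    - {"tx":2.02,"ty":1.18,"tz":0.0,"spin":0.18}
    - {"tx":2.65,"ty":1.65,"tz":0.0,"spin":0.24}
    - {"tx":3.24,"ty":2.15,"tz":0.0,"spin":0.3}

```text
t: 17.02
eef_pos: [0.4964, 0.096, 0.1641]
eef_rot: [[-0.648, 0.762, -0.001], [0.762, 0.648, -0.0], [0.0, -0.001, -1.0]]
ft_force: [-7.1, -6.9, 14.2]
finger_gap: 0.0145
```

>>> step_arm:
  targets:
    - {"tx":0.7,"ty":0.35,"tz":0.0,"spin":0.06}
    - {"tx":1.37,"ty":0.74,"tz":0.0,"spin":0.12}
    - {"tx":2.02,"ty":1.18,"tz":0.0,"spin":0.18}
    - {"tx":2.65,"ty":1.65,"tz":0.0,"spin":0.24}
    - {"tx":3.24,"ty":2.15,"tz":0.0,"spin":0.3}

```text
t: 17.43
eef_pos: [0.4919, 0.135, 0.1641]
eef_rot: [[-0.394, 0.919, -0.001], [0.919, 0.394, 0.0], [0.0, -0.001, -1.0]]
ft_force: [-6.0, -6.3, 14.4]
finger_gap: 0.0147
```

>>> step_arm:
  targets:
    - {"tx":0.7,"ty":0.35,"tz":0.0,"spin":0.06}
    - {"tx":1.37,"ty":0.74,"tz":0.0,"spin":0.12}
    - {"tx":2.02,"ty":1.18,"tz":0.0,"spin":0.18}
    - {"tx":2.65,"ty":1.65,"tz":0.0,"spin":0.24}
    - {"tx":3.24,"ty":2.15,"tz":0.0,"spin":0.3}

```text
t: 17.85
eef_pos: [0.4992, 0.1734, 0.1642]
eef_rot: [[-0.105, 0.995, -0.0], [0.994, 0.105, 0.0], [0.0, -0.0, -1.0]]
ft_force: [-2.4, -6.3, 10.0]
finger_gap: 0.0141
```

>>> step_arm:
  targets:
    - {"tx":0.58,"ty":0.29,"tz":0.0,"spin":0.05}
    - {"tx":0.58,"ty":0.29,"tz":0.0,"spin":0.05}
    - {"tx":0.58,"ty":0.29,"tz":0.0,"spin":0.05}
    - {"tx":0.58,"ty":0.29,"tz":0.0,"spin":0.05}
    - {"tx":0.58,"ty":0.29,"tz":0.0,"spin":0.05}

```text
t: 18.27
eef_pos: [0.5014, 0.1792, 0.1641]
eef_rot: [[-0.058, 0.998, -0.0], [0.998, 0.058, 0.0], [0.0, -0.0, -1.0]]
ft_force: [-5.2, -4.9, 12.3]
finger_gap: 0.0152
```

Run:
```python
from h import *
d=shot('a6',(200,100,370,260),(240,90,400,240),f=2.4)
from bench import arm
s=arm.get_state();p=s['eef_pos'];h=np.array([.6226,.130]);r=p[:2]-h
print(p,s['ft_force'],s['finger_gap'],'r',np.linalg.norm(r),'theta',(np.arctan2(-.1195,-.0504)-np.arctan2(r[1],r[0]))%(2*np.pi))
```

```text
[0.50142615 0.1792208  0.16415484] [-5.34487321 -4.26858025 12.45076186] 0.014759621270778041 r 0.1307890967306591 theta 1.5575150929483197
```

View pics/a6.png

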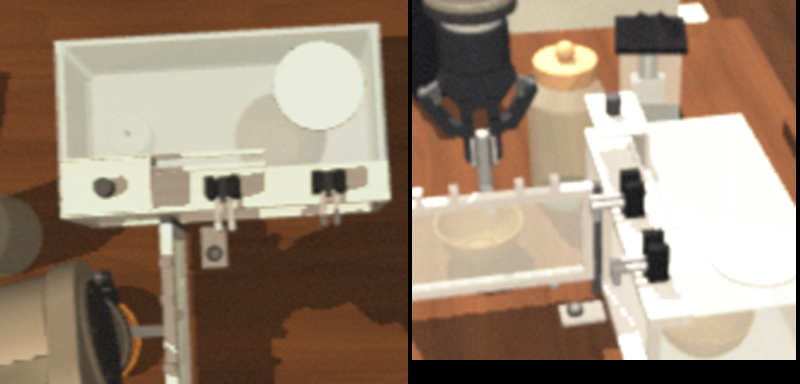

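The top crop shows the leaf square to the case, at (173,300). The post is in the fingers, seen in the side crop at (483,160). The hood is aside, both catches are together, and the coaster and bowls are where they stood. I'm handing in.

```bash
python3 -c "
from bench import arm
print(arm.job_done()); s=arm.get_state(); print(s['t'],s['eef_pos'],s['finger_gap'])"
```

```text
the job is handed in; nothing more can be done
None
the job is handed in; nothing more can be done
```

The job is handed in, with the gripper still pinching the gate's post and the gate about 1.56 rad (89°) open. It was done in the order asked and finished at about 18.4 s of the 72 s.

- **Hood:** I slid it by its knob about 109 mm until it met its stop, where the push rose to about 13 N.
- **Catches:** I squeezed the catch next to the hinge first, then the other, at 40 N. In the pictures each pair of tabs then shows as one blob about 35 mm wide, where 36 mm means fully squeezed.
- **Gate:** I swung it past the detent along its arc. The last picture shows it square to the case.
- **Last checks:** The hood is still aside and the catches are still together. The bystanders in the picture look undisturbed, judged by eye; the cake pan was outside that last crop. The wrist force shown after each move stayed under about 20 N.

Two readings disagreed slightly. The finger opening read 2–3 mm below the true width of what was held, for example 33 mm on tabs stopped at 36 mm. The two cameras also differed by about 5 mm on positions, so I used values between the two, and the grips landed properly.

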